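# Feed the pellet die down the chute to the stop

### The job

The twin-lane feed chute on the bench has a steel part waiting near the head of each lane. Push the knurled ring-shaped pellet die down its own lane, sliding it on the chute floor without lifting it, until it rests flat against the orange stop. Leave the ram pin (round foot with a slimmer plain post) where it stands in the other lane, and take the hand clear at the end.

Things in the scene. Friction and masses are not known exactly. Their poses are not given: they have to be found in the camera images.
- die_cap_center (a point): centre, half-way up, of the knurled grey steel pellet die: a ring-shaped cylinder 26 mm in diameter, 19 mm high, 60 to 120 g, its bore solid to the touch. It stands loose on the floor of one lane, z axis square to the sloped floor; friction holds it until pushed.
- die_pin_center (a point): centre, half-way up, of the ram pin: a loose smooth steel part 26 mm high, a round foot 21 mm in diameter with a slimmer post on it, 30 g, standing in the other lane beside the die. It must stay there.
- ramp: sloped aluminium floor of the fixed twin-lane chute. Origin on its surface midway between the lanes; x points down the lanes (12 deg below level), y across them (left looking downhill), z square to the floor. Floor x -105 to 95, y -62 to 62 mm. Lane centres y = +35 and -35 mm, either may hold the die; lanes 33 mm wide, open at the head, blue walls only 6 mm high (outer 5, middle 37 mm thick).
- stop_mid (a point): point on the chute floor midway between the two rigid orange stops (ramp x = 65, y = 0 mm; axes as the ramp's). Each stop is a block 16 mm high that fills its lane, uphill face at this x, so the seated die's centre is at ramp x = 52 mm; it starts near x = -50 mm. A thin shaft with black knobs crosses just beyond the stops, their tops at z = 20 mm.
Mind the look-alikes: they are no part of the job. What is shaped like the part that bears die_cap_center but blue is not meant.

How it is judged:
At the end, for the whole second after the job is handed in: the knurled die stands flat on the chute floor (within 5 mm and 10 degrees) against the stop of its lane (gap under 8 mm), and the ram pin is within 15 mm of where it started (x of die_cap_center in the frame of ramp between 0.044 and 0.06 m and z of die_cap_center in the frame of ramp between 0.0045 and 0.0145 m and angle between the z axis of die_cap_center and the z axis of ramp, either way round below 0.18 rad and distance of die_pin_center from where it was at the start of the episode below 0.015 m); the robot touches nothing.
It fails at once if the die is lifted more than 12 mm off the chute floor (z of die_cap_center in the frame of ramp above 0.0215 m).
It fails at once if the ram pin is pushed more than 15 mm from where it stood (distance of die_pin_center from where it was at the start of the episode above 0.015 m).
It also fails if it takes over 32 s, if anything falls off the work surface, if the arm or the gripper's body presses on something with over 40 N, if the wrist force passes 120 N, or if a joint passes its speed limit or range.

### The arm

A 6-joint arm with a two-finger parallel gripper is mounted at the origin on a cart in front of the work surface, level with it; the furniture and walls round the work are solid. World frame = base frame: x ahead of the robot, y to its left, z up, the work surface at z = 0. Lengths are in m, angles in rad, forces in N, time in s.
With the tool pointing down it reaches from about 0.275 to 0.875 m from the base axis. Payload 12.5 kg.
Tool frame: the origin (TCP) lies on the centre line of the jaws, within the pads' length; the fingertips stand 22 mm ahead of it and the grasp point (between the pads) lies 3 mm ahead of it; z points along the fingers, y is the line along which they close (so a half turn about z gives the same grasp; the last joint's range is limited). The gripper opens to 85 mm and grips with 20 to 120 N. Pads are 22 mm wide; open, the fingers measure 114 mm over their backs; the gripper's body (76 mm by 85 mm) begins 54 mm behind the grasp point. The pads swing forward as they close: fully open they stand 13 mm farther back than shut.
Start: joints at [-1.275, 0.351, 1.652, -0, 1.139, -0.085], TCP at [0.204, -0.511, 0.253] pointing down, gripper open.
Joint ranges: [-2.75, 2.75], [-0.79, 2.1], [0.01, 2.65], [-1.57, 4.71], [0.07, 3.14], [-2.87, 2.87]. Speed limits (rad/s): [2.22, 2.22, 2.79, 3.14, 3.14, 3.14].

### API

Orientations are given as a 3x3 rotation matrix whose columns are the frame's x, y, z axes.
In Python, from bench import arm gives the robot as it stands. The module is installed in compiled form; this text tells all that it offers.
- The arm moves only by the tool carry_out, never from a script. Its argument "plan" is one flat list of numbers, 5 for each row, row after row: the shift along the tool's x, y, z in cm, then the turn about the tool's z in rad, then the closure, from 0 (fully open) to 1 (shut). In form: [x, y, z, turn, gripper, x, y, z, turn, gripper, ...]. A call has 1 to 20 rows; each row is the pose to reach, as a shift and turn from the pose commanded when the call began, along the tool's axes at that moment; what a row does not reach only later rows make up. A row lasts 1/12 s, in which the tool goes at most 41.7 mm and 7.16 degrees, less where a joint would pass 70% of its speed; a pose out of reach is approached as far as the arm can. A call with a gripper value outside its range is refused whole. The fingers move at their own pace and stop on an object; "newtons" is the grip in N (left out, the last holds). Time passes only in rows, so rows that repeat a pose let the fingers close. It gives the time, the measured TCP pose, the force, the opening and the grip force at its end, in the units of the state.
- arm.get_obs(): the state, without advancing time (a new reading comes with each control period).
- arm.capture(name): name is "side" or "top"; returns a dict with "frame" (480x640x3 uint8, blue, green, red), "range_z" (480x640 float32, m along the optical axis (not along the pixel's ray), 0 where there is no reading), "fovy" (degrees; the focal length in pixels is half the picture's height over the tangent of half this angle, whatever the lens; pixels are square), "cx", "cy" (the principal point, pixels), "world_from_camera" (4x4, takes a point from camera to world coordinates). Camera axes: x right, y up, looking along -z (the intrinsics and any distortion apply to the point x, -y, -z); pixel columns grow to the right and rows downward; lengths in m; the calibration is good to about 2 mm. A picture is of the moment at which its call begins.
- arm.finish_job(): hands the job in; it is judged then, once.
Trained networks look in a picture, given as the dict that the camera call returned (one of the last four; its "shot" number tells which), for a name from the list of things; names that differ only in an ending like _2 or _b are one class to them, and where a whole thing is asked for, a point or a joint stands for the part that bears it (a point fixed in the world has none). Each returns a list of dicts, best first, with "conf" (0 to 1); they miss things now and then, are a little off and sometimes report something else, mostly with a low value. They report only what shows in the picture. A call takes as long as a camera call. They do not tell look-alikes from the thing itself.
- arm.find_in(picture, label): "position" ([x, y, z] in m, in the coordinates of the camera as it stood for that picture, good to about 4 mm: the middle of the surface that is visible of it).
The state is a dict: "clock": time; "qpos": joint angles; "qd": joint speeds; "tau": joint torques, N m; "ee_pos": TCP position; "ee_rot": TCP orientation; "wrist_force": force on the tool from outside, world axes, zero at the start; "ft_torque": the same for the moment, N m; "grip_width": finger opening in m; "grasp_force": force on a finger pad.
Only numpy, scipy, OpenCV 4.12 (cv2) and the standard library are available. Lean on these libraries where they do the work, as an engineer would, in place of code of your own. Each camera call takes 0.05 s, during which the arm holds its last target. There are 200 camera calls.

## Working session

There is one attempt and no reset: what is moved stays moved. The work goes in short steps, Python scripts to look and compute and a tool call to move; the robot and the scene stay as the last step left them, time stands still between calls to the robot, and variables do not carry over. Pictures are saved under pics/ and viewed, at most 10 in all, crops included, and the job is handed in when it is done.

Besides the shell and the picture viewer there is one more tool, called by a JSON object that holds its "api" and its "payload". carry_out: Moves the arm, as the interface text tells. Its arguments: {"type":"object","properties":{"plan":{"type":"array","items":{"type":"number"}},"newtons":{"type":"number"}},"required":["plan"]}

```bash
mkdir -p pics
cat > h.py <<'E'
from bench import arm
import numpy as np, cv2
def world(p,pt):
    T=np.array(p["world_from_camera"]); return (T@np.append(pt,1))[:3]
def px(p,u,v):
    f=240/np.tan(np.radians(p["fovy"])/2); d=p["range_z"][int(v),int(u)]
    return world(p,[(u-p["cx"])/f*d,-(v-p["cy"])/f*d,-d])
E
python3 - <<'E'
from h import *
for n in("side","top"):
    p=arm.capture(n); cv2.imwrite(f"pics/{n}0.png",p["frame"])
    print(n,p.keys(),p["fovy"],p["cx"],p["cy"],np.round(p["world_from_camera"],3).tolist())
    for l in("die_cap_center","die_pin_center","ramp","stop_mid"):
        try:
            for r in arm.find_in(p,l): print(l,round(r["conf"],2),world(p,r["position"]).round(4))
        except Exception as e: print(l,e)
print(arm.get_obs())
E
```

```text
side dict_keys(['frame', 'range_z', 'fovy', 'cx', 'cy', 'world_from_camera', 'shot']) 51.92581987770267 322.4702787555956 234.96945739113778 [[0.965, 0.161, -0.209, 0.352], [-0.263, 0.637, -0.724, -0.542], [0.017, 0.754, 0.657, 0.636], [0.0, 0.0, 0.0, 1.0]]
die_cap_center 0.62 [0.4551 0.1209 0.0747]
die_cap_center 0.59 [0.4321 0.2451 0.0147]
die_pin_center 0.72 [0.4587 0.0519 0.0696]
ramp 0.59 [0.4976 0.0757 0.0548]
stop_mid 0.59 [0.5017 0.0793 0.0542]
top dict_keys(['frame', 'range_z', 'fovy', 'cx', 'cy', 'world_from_camera', 'shot']) 45.285563738306024 317.9763602059473 232.00109550362845 [[0.003, 0.984, -0.178, 0.382], [-0.999, 0.011, 0.042, 0.105], [0.043, 0.178, 0.983, 0.909], [0.0, 0.0, 0.0, 1.0]]
die_cap_center 0.65 [0.4545 0.1276 0.0776]
die_cap_center 0.55 [0.4315 0.2556 0.0205]
die_pin_center 0.71 [0.4519 0.0571 0.0707]
ramp 0.73 [0.5018 0.0919 0.0502]
stop_mid 0.89 [0.4954 0.0907 0.0521]
{'clock': 0.5, 'qpos': array([-1.27461153e+00,  3.50722764e-01,  1.65183761e+00, -2.48312228e-05,
        1.13907703e+00, -8.46130308e-02]), 'qd': array([-0.00042842,  0.00021778,  0.00077904, -0.00112287, -0.00136616,
        0.00214161]), 'tau': array([-6.48128262e-04, -5.05738735e+01, -2.91489261e+01, -1.26235514e-04,
        9.89153959e-04, -9.48994739e-06]), 'ee_pos': array([ 0.20441796, -0.51057252,  0.25326277]), 'ee_rot': array([[ 9.28364547e-01,  3.71670911e-01, -3.46301301e-05],
       [ 3.71670912e-01, -9.28364547e-01,  3.62120530e-05],
       [-1.86904183e-05, -4.64889983e-05, -9.99999999e-01]]), 'wrist_force': array([0.46523197, 0.46039667, 0.09124586]), 'ft_torque': array([-0.02413197,  0.02681056, -0.0171086 ]), 'grasp_force': 0.0, 'grip_width': 0.08526494938923919}
```

View pics/side0.png

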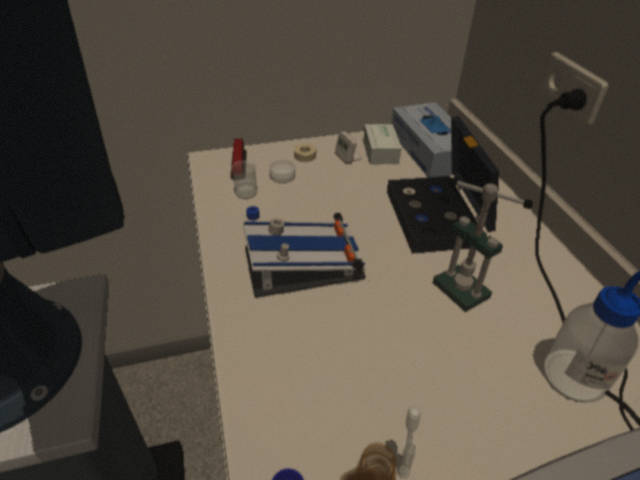

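View pics/top0.png

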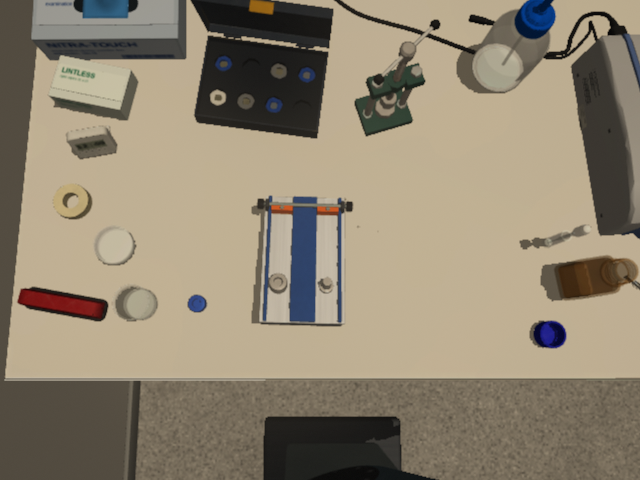

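The top view shows the chute running downhill away from the robot (+x). The knurled die is in the left lane at pixel (278,283), the pin is in the right lane at (326,284), and the blue decoy is off the chute at (197,303). Next I fit the ramp frame.

Run:
```python
from h import *
p=arm.capture("top"); im=p["frame"]
hsv=cv2.cvtColor(im,cv2.COLOR_BGR2HSV)
m=cv2.inRange(hsv,(100,90,40),(130,255,255)); m[:190]=0;m[330:]=0;m[:,:285]=0;m[:,325:]=0
v,u=np.nonzero(cv2.erode(m,np.ones((5,5))))
P=np.array([px(p,a,b) for a,b in zip(u,v)]); P=P[P[:,2]>.01]
c=P.mean(0); C=np.linalg.svd(P-c,full_matrices=False)[2]
x=C[0]*np.sign(C[0][0]); n=C[2]*np.sign(C[2][2])
print(len(P),c,x,n,"slope",np.degrees(np.arcsin(-x[2])))
o=cv2.inRange(hsv,(3,120,80),(18,255,255)); o[:190]=0;o[225:]=0;o[:,:260]=0;o[:,350:]=0
v,u=np.nonzero(o); print("orange",u.min(),u.max(),v.min(),v.max(), [px(p,a,v.max()-1).round(4) for a in(280,328)])
y=np.cross(n,x)
for uv in((278,283),(326,284),(278,276),(278,290),(271,283),(285,283)):
    q=px(p,*uv); print(uv,q.round(4),((q-c)@np.array([x,y,n]).T).round(4))
cv2.imwrite("pics/top1.png",cv2.resize(im[190:335,245:365],None,fx=4,fy=4,interpolation=cv2.INTER_CUBIC))
```

```text
2186 [0.48795002 0.09123758 0.06131415] [ 0.7229255  -0.02065608 -0.69061715] [-0.01387381 -0.99978546  0.01538033] slope 43.67898148272712
orange 271 338 205 214 [array([0.5675, 0.127 , 0.0429]), array([0.5679, 0.0534, 0.0454])]
(278, 283) [0.4574 0.1277 0.0718] [-0.0301 -0.0134 -0.0358]
(326, 284) [0.4552 0.0586 0.0853] [-0.0396 -0.0053  0.0334]
(278, 276) [0.4673 0.1277 0.0744] [-0.0247 -0.0047 -0.036 ]
(278, 290) [0.4465 0.1272 0.0819] [-0.0449 -0.0137 -0.0351]
(271, 283) [0.4566 0.1375 0.0801] [-0.0366 -0.008  -0.0455]
(285, 283) [0.4566 0.1174 0.0813] [-0.037  -0.0072 -0.0254]
```

View pics/top1.png

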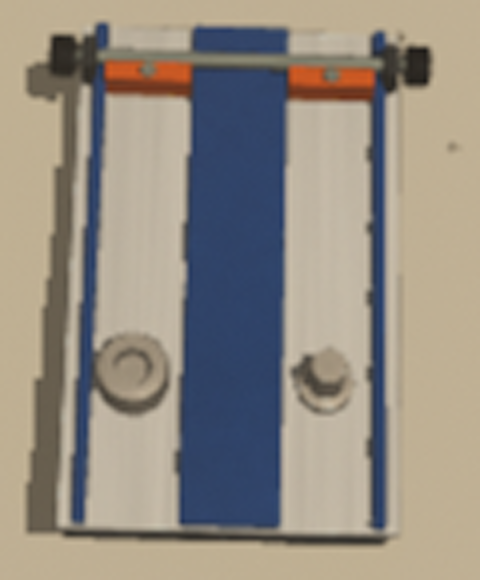

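The enlargement confirms the die on the left and the pin on the right; the die sits nearer the outer left wall. The plane fit was spoiled by range outliers, so I redo it robustly.

Run:
```python
from h import *
p=arm.capture("top"); f=240/np.tan(np.radians(p["fovy"])/2)
# lane floor pixels (downhill of the parts and uphill) for the plane
Q=np.array([px(p,u,v) for u0,u1 in((275,288),(320,333)) for u in range(u0,u1) for v in list(range(222,265))+list(range(298,316))])
Q=Q[Q[:,2]>.0]
k=np.ones(len(Q),bool)
for _ in range(8):
    a=np.linalg.lstsq(np.c_[Q[k,:2],np.ones(k.sum())],Q[k,2],rcond=None)[0]
    r=Q[:,2]-np.c_[Q[:,:2],np.ones(len(Q))]@a; k=abs(r-np.median(r[k]))<max(.003,2*np.std(r[k])*.8)
n=np.array([-a[0],-a[1],1]); n/=np.linalg.norm(n)
print("plane",a,k.mean(),np.std(r[k]),"tilt",np.degrees(np.arccos(n[2])))
T=np.array(p["world_from_camera"])
def hit(u,v,h):
    d=T[:3,:3]@np.array([(u-p["cx"])/f,-(v-p["cy"])/f,-1]);o=T[:3,3]
    p0=np.array([0,0,a[2]])+h*n
    return o+d*((p0-o)@n)/(d@n)
cr=lambda x,y,h:hit(245+x/4-.4,190+y/4-.4,h)
s=[cr(x,y,.006) for x,y in((192,28),(288,28),(180,525),(280,525))]
t=(s[0]+s[1])/2;b=(s[2]+s[3])/2; x=(t-b); L=np.linalg.norm(x); x/=L; y=np.cross(n,x)
o=(b+x*.105)-n*.006
print("len",L,"width",np.linalg.norm(s[0]-s[1]),np.linalg.norm(s[2]-s[3]),"x",x,"yaw",np.arctan2(x[1],x[0]),"o",o)
loc=lambda q:((q-o)@np.array([x,y,n]).T).round(4)
print("stop foot",loc(cr(148,97,0)),loc(cr(330,99,0)))
print("die top", loc(cr(131,368,.019)),cr(131,368,.019),"pin foot",loc(cr(322,388,.006)))
for lx,ly in((-.095,.035),(-.05,.035),(.052,.035)): print(lx,o+x*lx+y*ly)
```

```text
plane [-0.21324117  0.00305472  0.15635223] 0.9602774274905422 0.0012815361078522846 tilt 12.038723318045989
len 0.19692492958471208 width 0.03741834445555089 0.03571476111583138 x [ 0.97789078 -0.0150697  -0.20857261] yaw -0.015409197095549184 o [0.50454732 0.09072583 0.04903911]
stop foot [ 0.0641  0.035  -0.    ] [ 0.0654 -0.0356 -0.    ]
die top [-0.0514  0.037   0.019 ] [0.4588334  0.12844347 0.07832969] pin foot [-0.0533 -0.0327  0.006 ]
-0.095 [0.41218535 0.12715333 0.06884576]
-0.05 [0.45619043 0.12647519 0.05945999]
0.052 [0.55593529 0.12493808 0.03818559]
```

{"api": "carry_out", "payload": {"plan": [42.8,-51.6,0,-1.175,1,42.8,-51.6,0,-1.175,1,42.8,-51.6,0,-1.175,1,42.8,-51.6,0,-1.175,1,42.8,-51.6,0,-1.175,1,42.8,-51.6,0,-1.175,1,42.8,-51.6,0,-1.175,1,42.8,-51.6,0,-1.175,1,42.8,-51.6,0,-1.175,1,42.8,-51.6,0,-1.175,1,42.8,-51.6,0,-1.175,1,42.8,-51.6,0,-1.175,1,42.8,-51.6,0,-1.175,1,42.8,-51.6,0,-1.175,1,42.8,-51.6,0,-1.175,1,42.8,-51.6,0,-1.175,1,42.8,-51.6,0,-1.175,1,42.8,-51.6,0,-1.175,1,42.8,-51.6,0,-1.175,1,42.8,-51.6,0,-1.175,1], "newtons": 40}}

```text
clock: 2.27
ee_pos: [0.4097, 0.1265, 0.2533]
ee_rot: [[0.016, 1.0, -0.0], [1.0, -0.016, -0.0], [-0.0, -0.0, -1.0]]
wrist_force: [0.8, 0.4, 0.8]
grip_width: -0.0002
grasp_force: 0.0
```

{"api": "carry_out", "payload": {"plan": [0,0.3,4,0,1,0,0.3,8,0,1,0,0.3,11.3,0,1,0,0.3,11.3,0,1,0,0.3,11.3,0,1,0,0.3,11.3,0,1]}}

```text
clock: 2.77
ee_pos: [0.4139, 0.127, 0.1421]
ee_rot: [[0.016, 1.0, 0.002], [1.0, -0.016, 0.0], [0.0, 0.002, -1.0]]
wrist_force: [0.4, 0.6, -0.2]
grip_width: -0.0
grasp_force: 0.0
```

Run:
```python
from h import *
print(arm.get_obs()["ee_pos"],arm.get_obs()["wrist_force"])
p=arm.capture("side")
cv2.imwrite("pics/side1.png",cv2.resize(p["frame"][150:310,190:390],None,fx=3.7,fy=3.7,interpolation=cv2.INTER_CUBIC))
```

```text
[0.41393931 0.12700761 0.14207861] [ 0.39053255  0.55966756 -0.24856281]
```

View pics/side1.png

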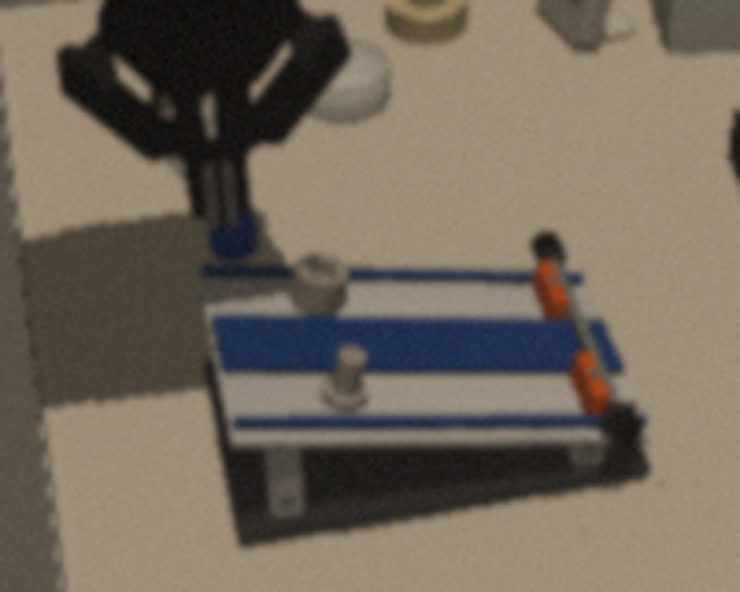

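The view shows the closed fingers above the head of the left lane with tips near crop (220,217). The die is clear in front at (320,285), and the blue piece behind the tips is the decoy cap. I check the tip length by projection.

Run:
```python
from h import *
p=arm.capture("side"); f=240/np.tan(np.radians(p["fovy"])/2); Ti=np.linalg.inv(p["world_from_camera"])
for z in (.129,.120,.107):
  for dx in(-.0145,.0145):
    c=(Ti@[.414+dx,.127-.011,z,1])[:3]; u=p["cx"]+f*c[0]/-c[2]; v=p["cy"]-f*c[1]/-c[2]
    print(z,dx,((u-190)*3.7).round(),((v-150)*3.7).round())
```

```text
0.129 -0.0145 188.0 216.0
0.129 0.0145 252.0 206.0
0.12 -0.0145 190.0 231.0
0.12 0.0145 254.0 222.0
0.107 -0.0145 193.0 254.0
0.107 0.0145 256.0 244.0
```

{"api": "carry_out", "payload": {"plan": [0,0.2,2,0,1,0,0.2,3,0,1,0,0.2,3.7,0,1,0,0.2,4.2,0,1,0,0.2,4.3,0,1,0,0.2,4.3,0,1,0,0.2,4.3,0,1]}}

```text
clock: 3.45
ee_pos: [0.4154, 0.1275, 0.0979]
ee_rot: [[0.015, 1.0, 0.001], [1.0, -0.015, 0.0], [0.0, 0.001, -1.0]]
wrist_force: [-0.7, 0.3, 1.4]
grip_width: -0.0
grasp_force: 0.0
```

Run:
```python
from h import *
print(arm.get_obs()["ee_pos"],arm.get_obs()["wrist_force"])
p=arm.capture("side")
cv2.imwrite("pics/side2.png",cv2.resize(p["frame"][170:290,210:370],None,fx=4.5,fy=4.5,interpolation=cv2.INTER_CUBIC))
```

```text
[0.41537118 0.12753598 0.09791429] [-0.6675732   0.34769762  1.36537037]
```

View pics/side2.png

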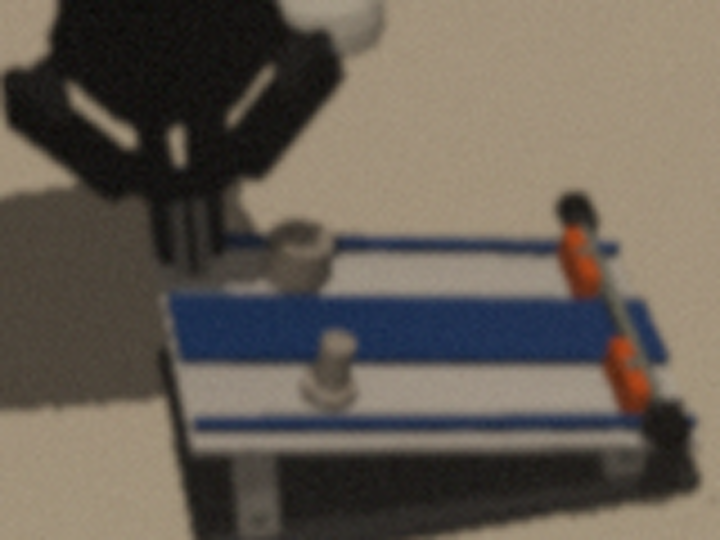

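The tips sit in the lane at crop (190,265), just uphill of the die at (300,255), with no contact force. Now I push along the slope.

{"api": "carry_out", "payload": {"plan": [0,0.5,0.11,0,1,0,1.0,0.21,0,1,0,1.5,0.32,0,1,0,2.0,0.43,0,1,0,2.5,0.53,0,1,0,3.0,0.64,0,1,0,3.5,0.75,0,1,0,4.0,0.85,0,1,0,4.5,0.96,0,1,0,5.0,1.07,0,1,0,5.5,1.17,0,1,0,6.0,1.28,0,1,0,6.5,1.39,0,1,0,7.0,1.49,0,1,0,7.5,1.6,0,1,0,8.0,1.71,0,1,0,8.5,1.81,0,1,0,9.0,1.92,0,1,0,9.3,1.98,0,1,0,9.3,1.98,0,1]}}

```text
clock: 5.17
ee_pos: [0.5086, 0.126, 0.0774]
ee_rot: [[0.015, 1.0, 0.0], [1.0, -0.015, 0.0], [0.0, 0.0, -1.0]]
wrist_force: [-0.7, -1.1, -0.0]
grip_width: -0.0004
grasp_force: 0.0
```

Run:
```python
from h import *
print(arm.get_obs()["ee_pos"],arm.get_obs()["wrist_force"])
p=arm.capture("side")
cv2.imwrite("pics/side3.png",cv2.resize(p["frame"][170:290,210:370],None,fx=4.5,fy=4.5,interpolation=cv2.INTER_CUBIC))
```

```text
[0.50858254 0.12603545 0.07736414] [-0.66226338 -1.12548519 -0.037986  ]
```

View pics/side3.png

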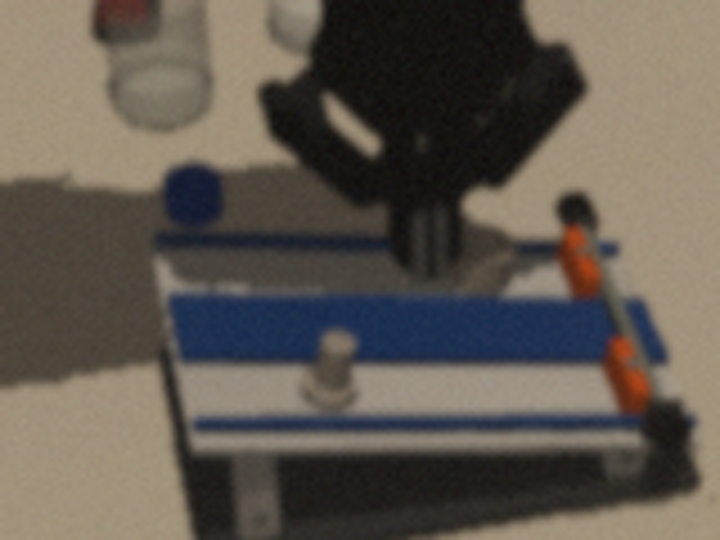

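The die is sliding ahead of the fingers at (490,262) and still upright, with about 20 mm left to the stop face at about (567,265). The pin has not moved.

{"api": "carry_out", "payload": {"plan": [0,0.4,0.09,0,1,0,0.8,0.17,0,1,0,1.1,0.23,0,1,0,1.4,0.3,0,1,0,1.6,0.34,0,1,0,1.8,0.38,0,1,0,1.9,0.4,0,1,0,2.0,0.43,0,1,0,2.0,0.43,0,1]}}

```text
clock: 5.97
ee_pos: [0.5281, 0.1257, 0.0732]
ee_rot: [[0.015, 1.0, 0.0], [1.0, -0.015, -0.0], [-0.0, 0.0, -1.0]]
wrist_force: [0.5, 0.6, 0.4]
grip_width: -0.0002
grasp_force: 0.1
```

Run:
```python
from h import *
print(arm.get_obs()["ee_pos"],arm.get_obs()["wrist_force"])
p=arm.capture("side")
cv2.imwrite("pics/side4.png",cv2.resize(p["frame"][190:280,290:370],None,fx=6,fy=6,interpolation=cv2.INTER_CUBIC))
```

```text
[0.52808501 0.12574832 0.07317025] [0.47276886 0.58317774 0.41063972]
```

View pics/side4.png

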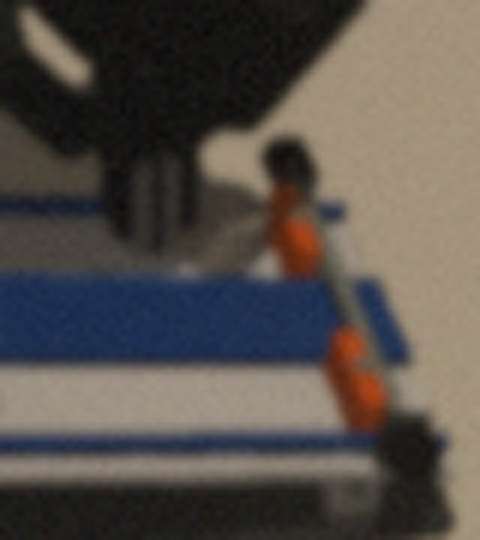

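The die at crop (230,235) is almost touching the stop at (280,245), and there is no force yet. I creep on in 1 mm steps.

{"api": "carry_out", "payload": {"plan": [0,0.1,0.02,0,1,0,0.2,0.04,0,1,0,0.3,0.06,0,1,0,0.4,0.09,0,1,0,0.4,0.09,0,1]}}

```text
clock: 6.43
ee_pos: [0.5322, 0.1257, 0.0722]
ee_rot: [[0.015, 1.0, 0.0], [1.0, -0.015, 0.0], [0.0, 0.0, -1.0]]
wrist_force: [-0.6, -0.5, -0.4]
grip_width: -0.0
grasp_force: 0.0
```

{"api": "carry_out", "payload": {"plan": [0,0.1,0.02,0,1,0,0.15,0.03,0,1,0,0.15,0.03,0,1]}}

```text
clock: 6.68
ee_pos: [0.5335, 0.1257, 0.072]
ee_rot: [[0.015, 1.0, -0.0], [1.0, -0.015, -0.0], [-0.0, -0.0, -1.0]]
wrist_force: [-1.3, 0.3, 0.3]
grip_width: 0.0
grasp_force: 0.3
```

{"api": "carry_out", "payload": {"plan": [0,0.1,0.02,0,1,0,0.15,0.03,0,1,0,0.15,0.03,0,1]}}

```text
clock: 6.93
ee_pos: [0.5341, 0.1256, 0.0717]
ee_rot: [[0.015, 1.0, -0.002], [1.0, -0.015, -0.0], [-0.0, -0.002, -1.0]]
wrist_force: [-6.6, 0.7, 5.7]
grip_width: 0.0
grasp_force: 4.1
```

The reaction force shows the die is seated against the stop. I back off uphill along the lane, then lift clear.

{"api": "carry_out", "payload": {"plan": [0,-0.3,-0.07,0,1,0,-0.8,-0.2,0,1,0,-1.6,-0.4,0,1,0,-2.4,-0.6,0,1,0,-3,-1.5,0,1,0,-3.5,-4,0,1,0,-4,-7,0,1,0,-6,-10,0,1,0,-9,-13,0,1,0,-12,-15,0,1,0,-14,-15,0,1,0,-14,-15,0,1,0,-14,-15,0,1]}}

```text
clock: 8.02
ee_pos: [0.3945, 0.1278, 0.2225]
ee_rot: [[0.014, 1.0, 0.002], [1.0, -0.014, 0.0], [0.0, 0.002, -1.0]]
wrist_force: [0.4, 0.5, 0.3]
grip_width: 0.0001
grasp_force: 0.0
```

Run:
```python
from h import *
print(arm.get_obs()["ee_pos"],arm.get_obs()["wrist_force"])
p=arm.capture("side")
cv2.imwrite("pics/side5.png",cv2.resize(p["frame"][190:290,230:380],None,fx=5,fy=5,interpolation=cv2.INTER_CUBIC))
for l in("die_cap_center","die_pin_center"):
    for r in arm.find_in(p,l): print(l,round(r["conf"],2),world(p,r["position"]).round(4))
```

```text
[0.39447951 0.12784772 0.22254913] [0.37238285 0.50847053 0.26266554]
die_cap_center 0.7 [0.5531 0.1185 0.0533]
die_cap_center 0.47 [0.4321 0.2449 0.0175]
die_pin_center 0.47 [0.4583 0.0539 0.0699]
```

View pics/side5.png

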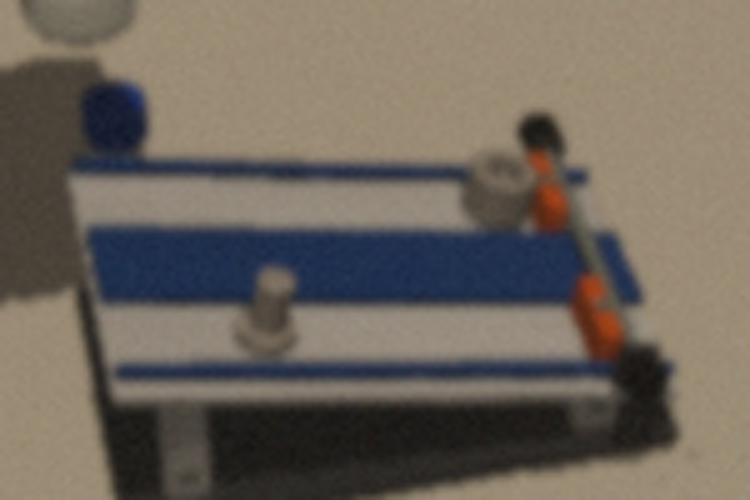

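The die stands flat against the stop at crop (500,190), the pin is where it started at (267,310), and the hand is clear.

```bash
python3 -c "
from bench import arm
print(arm.finish_job())"
```

```text
the job is handed in; nothing more can be done
None
```

I slid the knurled die down its lane until it was flat against the orange stop, left the ram pin where it stood, took the hand clear, and handed the job in at about 8 s; no verdict was returned.

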